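Set out the jig changeover kit

TASK

Set out the changeover kit for the clamp jig in the grey four-pocket tray, one piece to a pocket in the order of use, starting from the end with the steel handle: the 25 x 40 x 18 mm spacer block, then the push-in air fitting, then the star knob, then the folding loupe. Lay each piece flat on the floor of its pocket, the same side up as it lies now. Leave all other spacer blocks (the cube, the long thin ones) and the plain round knob where they are.

Things in the scene. Friction and masses are not known exactly. Their poses are not given: they have to be found in the camera images.
- kit_tray: Grey fixed tray, 260 x 112 mm, any yaw. Origin under its centre, at table height; x along it to the steel loop handle (out to x = +155 mm), y across. Four pockets, 60 mm along x by 104 mm across, centres at x = +96 (first, by the handle), +32, -32, -96 mm, y = 0. Floor 4 mm above the table; walls and dividers 4 mm thick, tops 14 mm above the table.
- kit_block_mid (a point): The kit's spacer block: pale machined block with a small hole in its top, 25 mm (x) x 40 mm (y), 18 mm high. The point is its centre, half-way up; z is up.
- fitting_mid (a point): Push-in air fitting lying on its side: small brass-coloured stepped cylinder with a hexagon and a blue collar at one end, 16 mm wide (x), 38 mm long (y), 14 mm high. The point is its centre, half-way up; z is up.
- star_knob_mid (a point): Black clamp knob with five lobes, 40 x 39 mm, 22 mm high. The point is its centre, half-way up; z is up.
- loupe_mid (a point): Folding loupe (linen tester), black, standing open: two thin square plates 40 x 40 mm, one above the other, joined by an upright wall on the +x side only, with a small round lens in the top; 42 mm high (the top plate lies 34 to 38 mm above the underside). The point is its centre, half-way up; z is up.
- cube_block_mid (a point): Spacer block that does not belong: pale cube, 30 x 30 x 30 mm. The point is its centre, half-way up; z is up.
- long_block_mid (a point): Spacer block that does not belong: long thin pale block, 20 mm (x) x 50 mm (y), 12 mm high. The point is its centre, half-way up; z is up.
- round_knob_mid (a point): Knob that does not belong: plain round black knob, 40 mm across, 22 mm high, brass dot on top. The point is its centre, half-way up; z is up.

How it is judged:
At the end, for the whole second after the job is handed in: From the handle: block, fitting, star knob, loupe, each with its centre within 24 mm of its pocket's centre along the tray and 45 mm across, height within 4 mm of lying on the pocket floor, tilted under 0.2 rad. Cube, long thin block and round knob within 20 mm of their starts (x of kit_block_mid in the frame of kit_tray between 0.072 and 0.12 m and y of kit_block_mid in the frame of kit_tray between -0.045 and 0.045 m and z of kit_block_mid in the frame of kit_tray between 0.009 and 0.017 m and angle between each of kit_block_mid, fitting_mid, star_knob_mid, loupe_mid's own z axis and vertical below 0.2 rad and x of fitting_mid in the frame of kit_tray between 0.008 and 0.056 m and y of fitting_mid in the frame of kit_tray between -0.045 and 0.045 m and z of fitting_mid in the frame of kit_tray between 0.007 and 0.015 m and x of star_knob_mid in the frame of kit_tray between -0.056 and -0.008 m and y of star_knob_mid in the frame of kit_tray between -0.045 and 0.045 m and z of star_knob_mid in the frame of kit_tray between 0.011 and 0.019 m and x of loupe_mid in the frame of kit_tray between -0.12 and -0.072 m and y of loupe_mid in the frame of kit_tray between -0.045 and 0.045 m and z of loupe_mid in the frame of kit_tray between 0.021 and 0.029 m and distance of each of cube_block_mid, long_block_mid, round_knob_mid from where it was at the start of the episode below 0.02 m); the robot touches nothing.
It fails at once if the cube block, which does not belong to the kit, is moved 20 mm or more (distance of cube_block_mid from where it was at the start of the episode above 0.02 m).
It fails at once if the long block, which does not belong to the kit, is moved 20 mm or more (distance of long_block_mid from where it was at the start of the episode above 0.02 m).
It fails at once if the round knob, which does not belong to the kit, is moved 20 mm or more (distance of round_knob_mid from where it was at the start of the episode above 0.02 m).
It also fails if it takes over 96 s, if anything falls off the work surface, if the arm or the gripper's body presses on something with over 40 N, if the wrist force passes 120 N, or if a joint passes its speed limit or range.

ROBOT

A 7-joint arm with a two-finger parallel gripper is mounted at the origin on a cart in front of the work surface, level with it; the furniture and walls round the work are solid. World frame = base frame: x ahead of the robot, y to its left, z up, the work surface at z = 0. Lengths are in m, angles in rad, forces in N, time in s.
With the tool pointing down it reaches from about 0.4 to 0.85 m from the base axis. Payload 4.5 kg.
Tool frame: the origin (TCP) lies midway between the tips of the shut fingers; the grasp point (between the pads) lies 19 mm behind it; z points along the fingers, y is the direction in which the jaws open and shut (so a half turn about z gives the same grasp; the last joint's range is limited). The gripper opens to 88 mm and grips with 3 to 60 N. Pads are 18 mm wide; open, the fingers measure 123 mm over their backs; the gripper's body (75 mm by 187 mm) begins 45 mm behind the grasp point.
Start: joints at [-1.207, 0.689, -0.195, 1.565, 0.157, 0.902, -0.215], TCP at [0.202, 0.591, 0.239] pointing down, gripper open.
Joint ranges: [-3.01, 3.01], [-0.46, 2.08], [-1.47, 1.51], [0.13, 2.56], [-1, 4.14], [0.04, 2.09], [-2.66, 2.66]. Speed limits (rad/s): [2.57, 2.57, 3.14, 3.14, 3.14, 3.14, 3.14].

INTERFACE

Orientations are given as a unit quaternion [x, y, z, w].
In Python, from plant import r gives the robot as it stands. The module is installed in compiled form; this text tells all that it offers.
- The arm moves only by the shell command python3 -m jog 'ROWS' [FORCE]. ROWS is JSON, a list of rows, each an object with "translation": the shift along the tool's x, y, z in units of 40 mm (1.0 is 40 mm), a list of three; "twist": the turn about the tool's z in units of 6 degrees (1.0 is 6 degrees); "claw": the opening in per cent of the stroke, from 0 (shut) to 100 (fully open). A call has 1 to 20 rows; each row shifts and turns the commanded pose from where the row before left it, along the tool's axes as they then stand; what a row does not reach is not made up. A row lasts 1/12 s, in which the tool goes at most 41.7 mm and 7.16 degrees, less where a joint would pass 70% of its speed; a pose out of reach is approached as far as the arm can. A call is refused whole if a number of a shift passes 1 or a number of a turn 1, either way. A call with a gripper value outside its range is refused whole. The fingers move at their own pace and stop on an object; FORCE is the grip in N (left out, the last holds). Time passes only in rows, so rows that do not move let the fingers close. It gives the time, the measured TCP pose, the force and the opening at its end, in the units of the state.
- r.get_state(): the state, without advancing time (a new reading comes with each control period).
- r.snapshot(name): name is "scene" or "top" or "wrist"; returns a dict with "img" (420x560x3 uint8, red, green, blue), "fx", "fy", "cx", "cy" (pixels), "dist_coeffs" ([k1, k2, p1, p2, k3] as OpenCV has them; the pictures are not rectified), "origin" and "rotation" of the camera in the world; the wrist camera has in their place "T_tool_cam" (4x4, takes a point from camera to tool coordinates, whose origin is the TCP and whose axes are the flange's). Camera axes: x right, y up, looking along -z (the intrinsics and any distortion apply to the point x, -y, -z); pixel columns grow to the right and rows downward; lengths in m; the calibration is good to about 2 mm. A picture is of the moment at which its call begins: read the wrist's pose just before it. There is no depth.
- r.finish_job(): hands the job in, once; it reports no verdict.
Trained networks look in the newest picture that a camera, given by its name, has taken for a name from the list of things; names that differ only in an ending like _2 or _b are one class to them, and where a whole thing is asked for, a point or a joint stands for the part that bears it (a point fixed in the world has none). Each returns a list of dicts, best first, with "confidence" (0 to 1); they miss things now and then, are a little off and sometimes report something else, mostly with a low value. They report only what shows in the picture. A call takes as long as a camera call.
- r.spot_in(label, camera): "rect" ([left, top, right, bottom] in pixels, round what is visible of it).
- r.spot_point(label, camera): "location" ([row, column] in pixels: a listed point, or the origin of a listed thing).
The state is a dict: "clock": time; "q": joint angles; "qd": joint speeds; "joint_torque": joint torques, N m; "tool_pos": TCP position; "eef_rot": TCP orientation; "contact_force": force on the tool from outside, world axes, zero at the start; "moment": the same for the moment, N m; "opening": opening from 0.0 (shut) to 1.0 (fully open).
Only numpy, scipy, OpenCV 4.12 (cv2) and the standard library are available. Lean on these libraries where they do the work, as an engineer would, in place of code of your own. Each camera call takes 0.05 s, during which the arm holds its last target. There are 200 camera calls.

## Working session

There is one attempt and no reset: what is moved stays moved. The work goes in short steps, Python scripts to look and compute and a shell command to move; the robot and the scene stay as the last step left them, time stands still between calls to the robot, and variables do not carry over. Pictures are saved under pics/ and viewed, about 12 in all and at most 16, crops included, and the job is handed in when it is done.

```bash
mkdir -p pics
cat > h.py <<'E'
import numpy as np, cv2, json
from plant import r
from scipy.spatial.transform import Rotation as R
def cam(s, st=None):
    if "origin" in s: 
        Rw=np.array(s["rotation"]); Rw=Rw if Rw.shape==(3,3) else R.from_quat(Rw).as_matrix()
        return np.array(s["origin"]),Rw
    T=np.array(s["T_tool_cam"]); Rt=R.from_quat(st["eef_rot"]).as_matrix()
    return np.array(st["tool_pos"])+Rt@T[:3,3], Rt@T[:3,:3]
def K(s): return np.array([[s["fx"],0,s["cx"]],[0,s["fy"],s["cy"]],[0,0,1.]]),np.array(s["dist_coeffs"],float)
def px2w(s,row,col,z,st=None):
    o,Rw=cam(s,st);k,d=K(s)
    u=cv2.undistortPoints(np.array([[[col,row]]],float),k,d)[0,0]
    v=Rw@np.array([u[0],-u[1],-1]); return o+v*(z-o[2])/v[2]
def w2px(s,p,st=None):
    o,Rw=cam(s,st);k,d=K(s)
    c=(np.atleast_2d(p)-o)@Rw*[1,-1,-1]
    return cv2.projectPoints(c.reshape(-1,1,3),np.zeros(3),np.zeros(3),k,d)[0][:,0]
def save(s,n): cv2.imwrite(f"pics/{n}.png",s["img"][:,:,::-1])
H=dict(kit_tray=0.0,kit_block_mid=.009,fitting_mid=.007,star_knob_mid=.011,loupe_mid=.021,cube_block_mid=.015,long_block_mid=.006,round_knob_mid=.011)
E
python3 - <<'E'
from h import *
st=r.get_state(); print({k:np.round(v,3) for k,v in st.items()})
for c in ("top","scene"):
    s=r.snapshot(c); save(s,c+"0"); print(c,s["origin"],s["fx"])
    for n,z in H.items():
        for d in r.spot_point(n,c)[:2]: print(n,np.round(d["location"],0),round(d["confidence"],2),np.round(px2w(s,*d["location"],z),3))
E
```

```text
{'clock': np.float64(0.0), 'q': array([-1.207,  0.69 , -0.195,  1.566,  0.157,  0.902, -0.215]), 'qd': array([ 0.001,  0.   , -0.002,  0.002, -0.001, -0.001,  0.   ]), 'joint_torque': array([-0.0000e+00, -5.2755e+01, -1.2670e+00, -1.5343e+01, -5.3000e-02,
        7.0000e-03,  0.0000e+00]), 'tool_pos': array([0.202, 0.591, 0.238]), 'eef_rot': array([ 0.164,  0.986, -0.001, -0.   ]), 'contact_force': array([-0.065, -0.152,  0.464]), 'moment': array([ 0.039,  0.034, -0.005]), 'opening': np.float64(0.996)}
top [0.3978095  0.21193818 1.03249587] 424.6174469657297
kit_tray [202. 394.] 0.59 [ 0.531 -0.077  0.   ]
kit_block_mid [241. 262.] 0.65 [0.433 0.247 0.009]
fitting_mid [165. 226.] 0.44 [0.617 0.338 0.007]
star_knob_mid [161. 266.] 0.56 [0.627 0.241 0.011]
loupe_mid [248. 225.] 0.74 [0.414 0.335 0.021]
cube_block_mid [202. 218.] 0.49 [0.526 0.354 0.015]
long_block_mid [199. 267.] 0.45 [0.535 0.236 0.006]
round_knob_mid [219. 174.] 0.62 [0.483 0.461 0.011]
scene [-0.33145058  0.61332763  0.53486415] 527.5985899514579
kit_tray [201. 399.] 0.7 [ 0.532 -0.084  0.   ]
kit_block_mid [201. 400.] 0.7 [ 0.514 -0.072  0.009]
kit_block_mid [252. 289.] 0.56 [0.425 0.248 0.009]
fitting_mid [218. 210.] 0.43 [0.618 0.339 0.007]
star_knob_mid [203. 251.] 0.63 [0.638 0.238 0.011]
loupe_mid [258. 244.] 0.96 [0.421 0.338 0.021]
cube_block_mid [236. 219.] 0.69 [0.525 0.351 0.015]
long_block_mid [222. 271.] 0.79 [0.55  0.229 0.006]
round_knob_mid [260. 168.] 0.75 [0.487 0.46  0.011]
```

```bash
python3 -c "
import cv2
a=cv2.imread('pics/top0.png');cv2.imwrite('pics/t1.png',cv2.resize(a[110:310,140:340],(800,800),interpolation=2)[:600]if 0 else cv2.resize(a[120:290,140:480],(800,400),interpolation=2))"
```

```text
(no output)
```

View pics/t1.png

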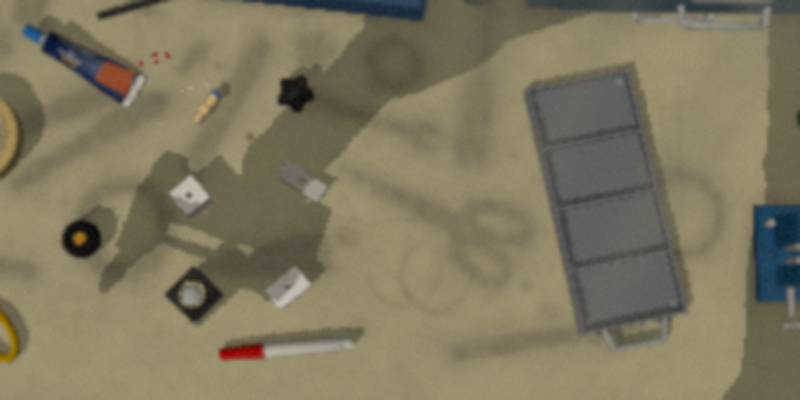

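View pics/scene0.png

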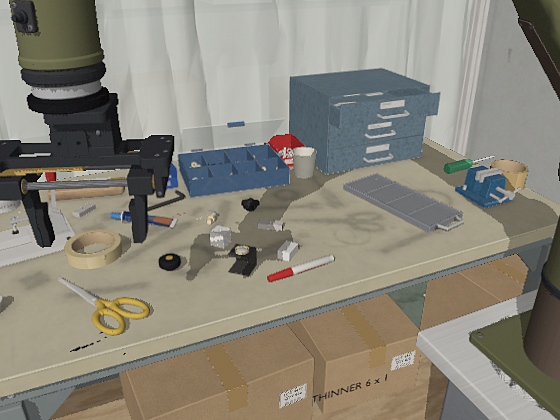

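The pictures show the tray with its handle toward the robot (zoom 635,340), and the kit pieces well separated on its left. I'll move above the cluster for a closer wrist view.

```bash
python3 -m jog '[{"translation":[-0.5,-0.3,-0.3],"twist":0,"claw":100},{"translation":[-1,-0.53,-0.4],"twist":0,"claw":100},{"translation":[-1,-0.53,-0.4],"twist":0,"claw":100},{"translation":[-1,-0.53,-0.4],"twist":0,"claw":100},{"translation":[-1,-0.53,-0.4],"twist":0,"claw":100},{"translation":[-1,-0.53,-0.4],"twist":0,"claw":100},{"translation":[-1,-0.53,-0.3],"twist":0,"claw":100},{"translation":[-1,-0.53,0],"twist":0,"claw":100},{"translation":[-1,-0.53,0],"twist":0,"claw":100},{"translation":[-0.5,-0.3,0],"twist":0,"claw":100},{"translation":[0,0,0],"twist":0,"claw":100},{"translation":[0,0,0],"twist":0,"claw":100}]'
python3 - <<'E'
from h import *
st=r.get_state(); s=r.snapshot("wrist"); save(s,"w1"); import pickle; pickle.dump((st,s),open("w1.pkl","wb"))
print(np.round(s["T_tool_cam"],3).tolist(),s["fx"])
for n,z in H.items():
    for d in r.spot_point(n,"wrist")[:2]: print(n,np.round(d["location"],0),round(d["confidence"],2),np.round(px2w(s,*d["location"],z,st),3))
E
```

```text
clock: 1.9
tool_pos: [0.4525, 0.321, 0.3309]
eef_rot: [0.166, 0.986, -0.0, 0.0]
contact_force: [-1.4, 0.3, -0.3]
opening: 1.0
[[0.0, 0.95, 0.312, 0.08], [1.0, -0.001, 0.001, 0.002], [0.001, 0.312, -0.95, -0.145], [0.0, 0.0, 0.0, 1.0]] 299.21872523644896
kit_tray [270.  90.] 0.7 [ 0.525 -0.074  0.   ]
kit_block_mid [162. 232.] 0.6 [0.427 0.25  0.009]
fitting_mid [251. 321.] 0.7 [0.62  0.337 0.007]
star_knob_mid [272. 273.] 0.85 [0.631 0.246 0.011]
loupe_mid [137. 287.] 0.97 [0.418 0.344 0.021]
loupe_mid [271.  87.] 0.56 [ 0.518 -0.062  0.021]
cube_block_mid [201. 311.] 0.97 [0.525 0.348 0.015]
long_block_mid [227. 248.] 0.69 [0.538 0.233 0.006]
round_knob_mid [152. 370.] 0.62 [0.481 0.458 0.011]
```

View pics/w1.png

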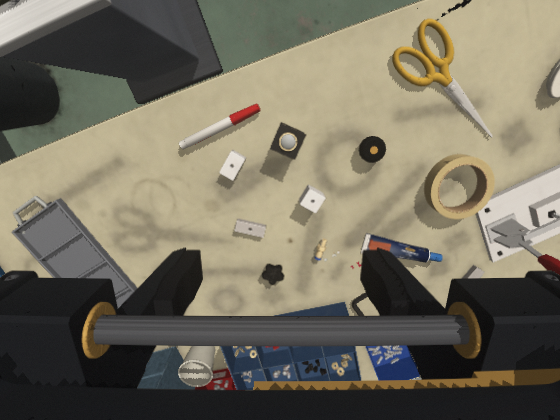

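```bash
cat > ortho.py <<'E'
from h import *
def ortho(s,st,x0,x1,y0,y1,z,sc):
    # image: up=+x, left=+y
    xs=np.arange(x1,x0,-1/sc); ys=np.arange(y1,y0,-1/sc)
    X,Y=np.meshgrid(xs,ys,indexing="ij"); P=np.stack([X,Y,0*X+z],-1).reshape(-1,3)
    m=w2px(s,P,st).reshape(*X.shape,2).astype(np.float32)
    return cv2.remap(s["img"],m[...,0],m[...,1],cv2.INTER_CUBIC)
def grid(im,x0,x1,y0,y1,sc,step=.05):
    for i in range(int(x0/step),int(x1/step)+2):
        v=int((x1-i*step)*sc); cv2.line(im,(0,v),(im.shape[1],v),(0,160,0),1); cv2.putText(im,f"{i*step:.2f}",(0,v),0,.4,(255,0,0))
    for i in range(int(y0/step)-1,int(y1/step)+2):
        v=int((y1-i*step)*sc); cv2.line(im,(v,0),(v,im.shape[0]),(0,160,0),1); cv2.putText(im,f"{i*step:.2f}",(v,10),0,.4,(255,0,0))
    return im
E
python3 - <<'E'
from ortho import *; import pickle
st,s=pickle.load(open("w1.pkl","rb"))
a=(.38,.66,.2,.4); im=grid(ortho(s,st,*a,.012,2100),*a,2100); cv2.imwrite("pics/o1.png",im[:,:,::-1]); print(im.shape)
# tray from top
s=r.snapshot("top"); st=None
b=(.36,.76,-.22,.08); im=ortho(s,None,*b,.014,1500)
h=cv2.cvtColor(im,cv2.COLOR_RGB2HSV); m=((h[...,1]<45)&(h[...,2]>50)&(h[...,2]<150)).astype(np.uint8)*255
m=cv2.morphologyEx(cv2.morphologyEx(m,cv2.MORPH_CLOSE,np.ones((9,9))),cv2.MORPH_OPEN,np.ones((25,25)))
cs,_=cv2.findContours(m,0,2)
for c in cs:
    if cv2.contourArea(c)<10000: continue
    rc=cv2.minAreaRect(c); bx=cv2.boxPoints(rc); cv2.polylines(im,[bx.astype(int)],1,(255,0,0),1)
    print("ctr",.76-rc[0][1]/1500,.08-rc[0][0]/1500,np.array(rc[1])/1500,rc[2],np.round([[.76-q[1]/1500,.08-q[0]/1500] for q in bx],3).tolist())
cv2.imwrite("pics/o2.png",grid(im,*b,1500)[:,:,::-1])
E
```

```text
(588, 420, 3)
ctr 0.5227862955729167 -0.07964910888671874 [0.26493455 0.11547693] 77.9977035522461 [[0.6399999856948853, 0.004000000189989805], [0.6639999747276306, -0.10899999737739563], [0.4050000011920929, -0.164000004529953], [0.38100001215934753, -0.050999999046325684]]
ctr 0.7393333333333334 -0.06999999999999999 [0.04133333 0.13866667] 90.0 [[0.7599999904632568, -0.0010000000474974513], [0.7599999904632568, -0.13899999856948853], [0.718999981880188, -0.13899999856948853], [0.718999981880188, -0.0010000000474974513]]
```

View pics/o1.png

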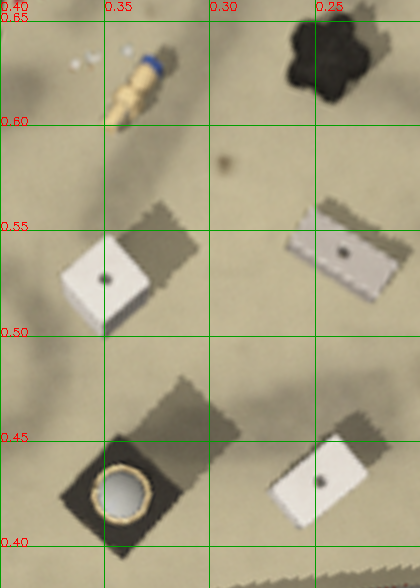

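View pics/o2.png

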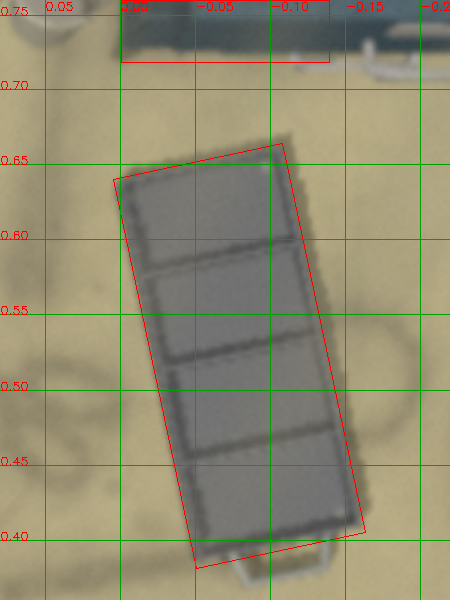

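The o1 picture shows the block at about (318,481) with its long axis at -52°, the fitting at (133,92), the star at (328,60), and the loupe turned 45°. The o2 picture shows the tray centre at about (0.524, -0.080), axis 12° off world x, with the chest from x≈0.72 on.

```bash
cat > plan.py <<'E'
import sys; from h import *
C=np.array([.5245,-.080]); U=np.array([-.978,-.208])
def plan(x,y,z,jaw=None):
    st=r.get_state(); Rm=R.from_quat(st["eef_rot"]).as_matrix()
    j=np.degrees(np.arctan2(Rm[1,1],Rm[0,1])); tw=0
    if jaw is not None: tw=-((jaw-j+90)%180-90)
    R2=Rm@R.from_euler("z",tw,degrees=True).as_matrix()
    d=R2.T@(np.array([x,y,z])-st["tool_pos"])/.04
    print("clk",round(float(st["clock"]),1),"jaw",round(j,1),"q7",round(st["q"][6],2),"pos",np.round(st["tool_pos"],4),"F",np.round(st["contact_force"],1),"open",round(float(st["opening"]),3))
    print("twist units",round(tw/6,2),"then translation units",np.round(d,2))
if __name__=="__main__":
    a=sys.argv[1:]
    if a[0]=="pocket": p=C+U*float(a[1])/1000; print(np.round(p,3)); a=[*p,*a[2:]]
    plan(*map(float,a))
E
python3 plan.py .429 .249 .10 38; python3 plan.py .617 .338 .1 58;python3 plan.py .418 .342 .1 135
```

```text
clk 2.4 jaw 71.2 q7 0.41 pos [0.4511 0.3228 0.3308] F [-0.5  0.6 -0.3] open 1.004
twist units 5.53 then translation units [-1.11 -1.57  5.77]
clk 2.4 jaw 71.2 q7 0.41 pos [0.4511 0.3228 0.3308] F [-0.5  0.6 -0.3] open 1.004
twist units 2.19 then translation units [-3.32  2.52  5.77]
clk 2.4 jaw 71.2 q7 0.41 pos [0.4511 0.3228 0.3308] F [-0.5  0.6 -0.3] open 1.004
twist units -10.64 then translation units [0.25 0.93 5.77]
```

```bash
python3 -m jog '[{"translation":[0,0,0.3],"twist":0.9,"claw":80},{"translation":[0,0,0.7],"twist":0.93,"claw":80},{"translation":[0,0,0.7],"twist":0.93,"claw":80},{"translation":[0,0,0.7],"twist":0.93,"claw":80},{"translation":[0,0,0.7],"twist":0.93,"claw":80},{"translation":[0,0,0.7],"twist":0.9,"claw":80},{"translation":[-0.35,-0.5,0.6],"twist":0,"claw":80},{"translation":[-0.4,-0.57,0.6],"twist":0,"claw":80},{"translation":[-0.35,-0.5,0.6],"twist":0,"claw":80},{"translation":[0,0,0.2],"twist":0,"claw":80},{"translation":[0,0,0],"twist":0,"claw":80},{"translation":[0,0,0],"twist":0,"claw":80}]' 25
cat > look.py <<'E'
import sys; from ortho import *
n,lab,out=sys.argv[1],sys.argv[2],sys.argv[3]; z=float(sys.argv[4])
st=r.get_state(); s=r.snapshot("wrist")
d=r.spot_point(lab,"wrist")
for e in d[:2]: print(e["confidence"],px2w(s,*e["location"],H[lab],st).round(4),np.round(e["location"]))
t=st["tool_pos"]; a=(t[0]-.07,t[0]+.07,t[1]-.07,t[1]+.07)
im=grid(ortho(s,st,*a,z,3500),*a,3500,.02); cv2.imwrite(f"pics/{out}.png",im[:,:,::-1])
E
python3 look.py x kit_block_mid b1 .018; python3 plan.py .429 .249 .004 38
```

```text
clock: 3.4
tool_pos: [0.4296, 0.25, 0.0989]
eef_rot: [0.438, 0.899, 0.001, -0.0]
contact_force: [-0.0, 0.5, -0.1]
opening: 0.803
0.61 [0.4297 0.2495 0.009 ] [212. 279.]
clk 3.5 jaw 38.1 q7 -0.04 pos [0.4302 0.251  0.0997] F [0.4 0.1 0.5] open 0.798
twist units 0.01 then translation units [-0.02 -0.06  2.39]
```

View pics/b1.png

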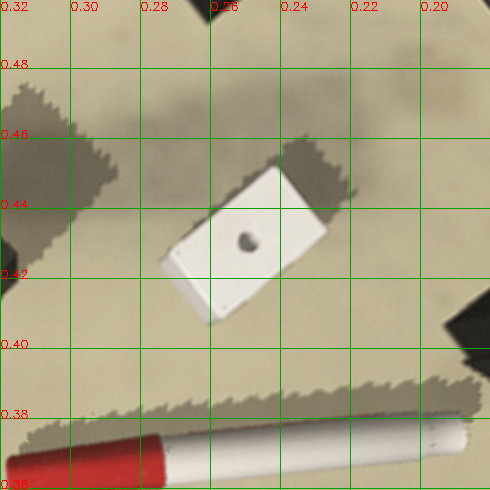

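The block is at (0.4305, 0.249) and aligned with the jaws. I'll narrow the claw to clear the pen, then grasp.

```bash
python3 -m jog '[{"translation":[0,-0.05,0],"twist":0,"claw":52},{"translation":[0,0,0],"twist":0,"claw":52},{"translation":[0,0,0.5],"twist":0,"claw":52},{"translation":[0,0,0.7],"twist":0,"claw":52},{"translation":[0,0,0.7],"twist":0,"claw":52},{"translation":[0,0,0.5],"twist":0,"claw":52},{"translation":[0,0,0],"twist":0,"claw":52},{"translation":[0,0,0],"twist":0,"claw":10},{"translation":[0,0,0],"twist":0,"claw":10},{"translation":[0,0,0],"twist":0,"claw":10},{"translation":[0,0,0],"twist":0,"claw":10},{"translation":[0,0,0],"twist":0,"claw":10},{"translation":[0,0,0],"twist":0,"claw":10},{"translation":[0,0,-0.7],"twist":0,"claw":10},{"translation":[0,0,-1],"twist":0,"claw":10},{"translation":[0,0,-0.7],"twist":0,"claw":10},{"translation":[0,0,0],"twist":0,"claw":10},{"translation":[0,0,0],"twist":0,"claw":10}]' 25
python3 plan.py pocket 96 .10 102
```

```text
clock: 5.0
tool_pos: [0.4282, 0.2481, 0.1001]
eef_rot: [0.439, 0.899, 0.001, 0.001]
contact_force: [-0.2, -0.5, -1.3]
opening: 0.278
[ 0.431 -0.1  ]
clk 5.0 jaw 38.0 q7 -0.04 pos [0.4282 0.2481 0.1001] F [-0.2 -0.5 -1.3] open 0.278
twist units -10.67 then translation units [ 1.75 -8.53 -0.01]
```

```bash
python3 -m jog '[{"translation":[0,0,0],"twist":-0.97,"claw":10},{"translation":[0,0,0],"twist":-0.97,"claw":10},{"translation":[0,0,0],"twist":-0.97,"claw":10},{"translation":[0,0,0],"twist":-0.97,"claw":10},{"translation":[0,0,0],"twist":-0.97,"claw":10},{"translation":[0,0,0],"twist":-0.97,"claw":10},{"translation":[0,0,0],"twist":-0.97,"claw":10},{"translation":[0,0,0],"twist":-0.97,"claw":10},{"translation":[0,0,0],"twist":-0.97,"claw":10},{"translation":[0,0,0],"twist":-0.97,"claw":10},{"translation":[0,0,0],"twist":-0.97,"claw":10}]'
python3 -m jog '[{"translation":[0.1,-0.5,0],"twist":0,"claw":10},{"translation":[0.2,-0.9,0],"twist":0,"claw":10},{"translation":[0.2,-0.9,0],"twist":0,"claw":10},{"translation":[0.2,-0.9,0],"twist":0,"claw":10},{"translation":[0.2,-0.9,0],"twist":0,"claw":10},{"translation":[0.2,-0.9,0],"twist":0,"claw":10},{"translation":[0.2,-0.9,0],"twist":0,"claw":10},{"translation":[0.2,-0.9,0],"twist":0,"claw":10},{"translation":[0.2,-0.9,0],"twist":0,"claw":10},{"translation":[0.05,-0.83,0],"twist":0,"claw":10},{"translation":[0,0,0],"twist":0,"claw":10},{"translation":[0,0,0],"twist":0,"claw":10}]'
python3 plan.py pocket 96 .009 102; python3 look.py x kit_block_mid p1 .014
```

```text
clock: 5.92
tool_pos: [0.4264, 0.2472, 0.0971]
eef_rot: [-0.107, 0.994, -0.0, -0.002]
contact_force: [0.8, 0.2, -1.3]
opening: 0.279
clock: 6.92
tool_pos: [0.4288, -0.1029, 0.0974]
eef_rot: [-0.101, 0.995, 0.0, -0.001]
contact_force: [-0.1, 0.6, -0.2]
opening: 0.282
[ 0.431 -0.1  ]
clk 6.9 jaw 101.6 q7 1.09 pos [ 0.4288 -0.1029  0.0974] F [-0.1  0.6 -0.2] open 0.282
twist units -0.06 then translation units [-0.06  0.06  2.21]
0.75 [ 0.4837 -0.0906  0.009 ] [271. 281.]
```

View pics/p1.png

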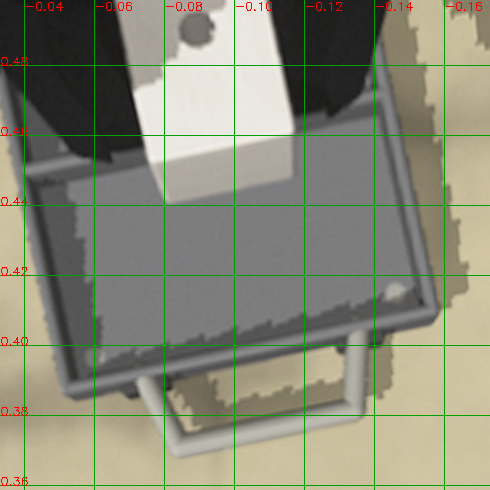

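The p1 picture confirms the tray: its near-end corners at (75,397) and (437,318) give a centre of about (0.5235, -0.079). I'll lower and release.

```bash
python3 -m jog '[{"translation":[-0.06,0.06,0.5],"twist":0,"claw":10},{"translation":[0,0,0.6],"twist":0,"claw":10},{"translation":[0,0,0.5],"twist":0,"claw":10},{"translation":[0,0,0.4],"twist":0,"claw":10},{"translation":[0,0,0.2],"twist":0,"claw":10},{"translation":[0,0,0],"twist":0,"claw":10},{"translation":[0,0,0],"twist":0,"claw":10}]'
python3 -m jog '[{"translation":[0,0,0],"twist":0,"claw":36},{"translation":[0,0,0],"twist":0,"claw":46},{"translation":[0,0,0],"twist":0,"claw":52},{"translation":[0,0,0],"twist":0,"claw":52},{"translation":[0,0,-0.5],"twist":0,"claw":52},{"translation":[0,0,-1],"twist":0,"claw":52},{"translation":[0,0,-1],"twist":0,"claw":52},{"translation":[0,0,-1],"twist":0,"claw":52},{"translation":[0,0,0],"twist":0,"claw":52},{"translation":[0,0,0],"twist":0,"claw":52}]'
python3 look.py x kit_block_mid p2 .022; python3 plan.py .618 .338 .11 58
```

```text
clock: 7.6
tool_pos: [0.4317, -0.0962, 0.0257]
eef_rot: [-0.107, 0.994, 0.001, -0.003]
contact_force: [0.6, -0.1, -0.9]
opening: 0.286
clock: 8.43
tool_pos: [0.4351, -0.0995, 0.1543]
eef_rot: [-0.103, 0.995, -0.002, 0.002]
contact_force: [-0.6, -0.3, 0.5]
opening: 0.523
0.82 [ 0.4357 -0.0983  0.009 ] [193. 282.]
clk 8.5 jaw 101.8 q7 1.05 pos [ 0.4334 -0.0996  0.152 ] F [-0.  -0.4 -0.9] open 0.521
twist units 7.31 then translation units [ 1.89 11.73  1.  ]
```

The descent fell short (z 0.026), so the block was dropped about 16 mm. I'll check it.

View pics/p2.png

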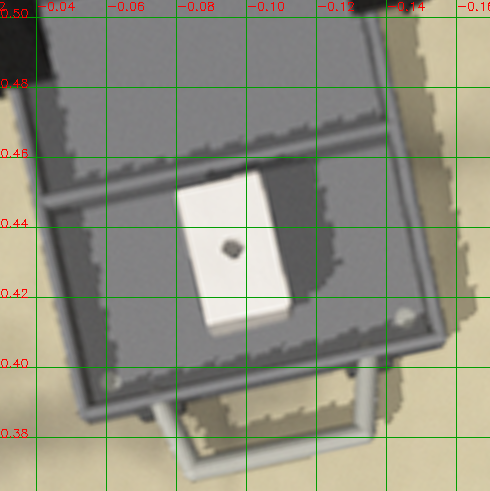

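The block lies flat with its hole up, inside pocket 1 at about (0.434, -0.096). On to the fitting.

```bash
python3 -m jog '[{"translation":[0,0,0],"twist":0.9,"claw":52},{"translation":[0,0,0],"twist":0.9,"claw":52},{"translation":[0,0,0],"twist":0.9,"claw":52},{"translation":[0,0,0],"twist":0.9,"claw":52},{"translation":[0,0,0],"twist":0.9,"claw":52},{"translation":[0,0,0],"twist":0.95,"claw":52},{"translation":[0,0,0],"twist":0.95,"claw":52},{"translation":[0,0,0],"twist":0.9,"claw":52}]'
python3 -m jog '[{"translation":[0.08,0.5,0],"twist":0,"claw":52},{"translation":[0.14,0.86,0],"twist":0,"claw":52},{"translation":[0.14,0.86,0],"twist":0,"claw":52},{"translation":[0.14,0.86,0],"twist":0,"claw":52},{"translation":[0.14,0.86,0],"twist":0,"claw":52},{"translation":[0.14,0.86,0],"twist":0,"claw":52},{"translation":[0.14,0.86,0],"twist":0,"claw":52},{"translation":[0.14,0.86,0],"twist":0,"claw":52},{"translation":[0.14,0.86,0],"twist":0,"claw":52},{"translation":[0.14,0.86,0],"twist":0,"claw":52},{"translation":[0.14,0.86,0],"twist":0,"claw":52},{"translation":[0.14,0.86,0],"twist":0,"claw":52},{"translation":[0.14,0.86,0],"twist":0,"claw":52},{"translation":[0.1,0.8,0.2],"twist":0,"claw":52},{"translation":[0,0,0.4],"twist":0,"claw":52},{"translation":[0,0,0.4],"twist":0,"claw":52},{"translation":[0,0,0],"twist":0,"claw":52},{"translation":[0,0,0],"twist":0,"claw":52}]'
python3 look.py x fitting_mid f1 .012; python3 plan.py .618 .338 .005 58
```

```text
clock: 9.2
tool_pos: [0.4329, -0.0989, 0.1509]
eef_rot: [0.277, 0.961, -0.002, -0.001]
contact_force: [-0.3, -0.6, 0.9]
opening: 0.524
clock: 10.7
tool_pos: [0.615, 0.3337, 0.1081]
eef_rot: [0.274, 0.962, -0.004, -0.001]
contact_force: [0.1, 0.7, 0.2]
opening: 0.522
0.62 [0.6186 0.3375 0.007 ] [208. 286.]
clk 10.8 jaw 58.1 q7 0.11 pos [0.6165 0.3345 0.1107] F [-0.1  0.5  0.3] open 0.521
twist units 0.02 then translation units [0.02 0.1  2.64]
```

View pics/f1.png

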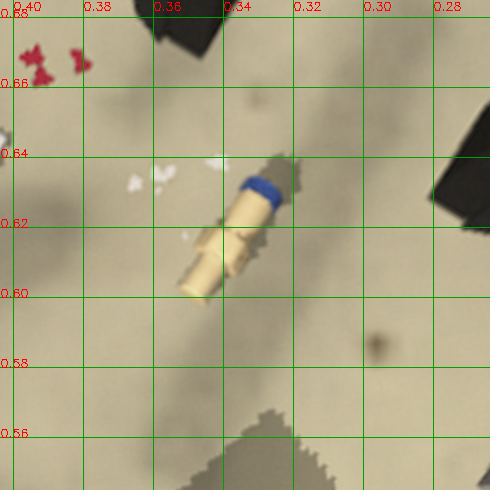

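The f1 picture shows the fitting from (195,290) to (268,188): centre about (0.617, 0.338), axis -35.6°, so I'll turn the jaws 3° further.

```bash
python3 -m jog '[{"translation":[0.02,0.08,0.4],"twist":0.5,"claw":45},{"translation":[0,0,0.5],"twist":0,"claw":40},{"translation":[0,0,0.5],"twist":0,"claw":40},{"translation":[0,0,0.5],"twist":0,"claw":40},{"translation":[0,0,0.4],"twist":0,"claw":40},{"translation":[0,0,0.2],"twist":0,"claw":40},{"translation":[0,0,0],"twist":0,"claw":40},{"translation":[0,0,0],"twist":0,"claw":40},{"translation":[0,0,0],"twist":0,"claw":40}]'
python3 plan.py .617 .338 .0035 55
```

```text
clock: 11.55
tool_pos: [0.6185, 0.3382, 0.0123]
eef_rot: [0.3, 0.954, -0.001, 0.001]
contact_force: [0.6, -0.6, 0.3]
opening: 0.4
clk 11.6 jaw 55.1 q7 0.03 pos [0.6185 0.3382 0.0123] F [ 0.6 -0.6  0.3] open 0.4
twist units 0.01 then translation units [ 0.03 -0.03  0.22]
```

```bash
python3 -m jog '[{"translation":[0.03,-0.03,0.22],"twist":0,"claw":40},{"translation":[0,0,0],"twist":0,"claw":30},{"translation":[0,0,0],"twist":0,"claw":22},{"translation":[0,0,0],"twist":0,"claw":5},{"translation":[0,0,0],"twist":0,"claw":5},{"translation":[0,0,0],"twist":0,"claw":5},{"translation":[0,0,0],"twist":0,"claw":5},{"translation":[0,0,0],"twist":0,"claw":5}]' 20
python3 -c "
from plan import *; plan(.617,.338,.0035,55)"
python3 -m jog '[{"translation":[0,0,-0.4],"twist":0,"claw":5},{"translation":[0,0,-0.8],"twist":0,"claw":5},{"translation":[0,0,-0.8],"twist":0,"claw":5},{"translation":[0,0,-0.6],"twist":0,"claw":5},{"translation":[0,0,0],"twist":0,"claw":5},{"translation":[0,0,0],"twist":0,"claw":5}]'
python3 plan.py pocket 32 .11 102
```

```text
clock: 12.22
tool_pos: [0.6161, 0.3373, 0.0023]
eef_rot: [0.3, 0.954, -0.001, 0.001]
contact_force: [-0.5, -0.0, 0.1]
opening: 0.155
clk 12.2 jaw 55.1 q7 0.03 pos [0.6161 0.3373 0.0023] F [-0.5 -0.   0.1] open 0.155
twist units 0.02 then translation units [-0.01  0.03 -0.03]
clock: 12.72
tool_pos: [0.617, 0.3384, 0.1089]
eef_rot: [0.3, 0.954, 0.0, 0.002]
contact_force: [0.1, -0.1, -0.9]
opening: 0.156
[ 0.493 -0.087]
clk 12.7 jaw 55.1 q7 0.07 pos [0.617  0.3384 0.1089] F [ 0.1 -0.1 -0.9] open 0.156
twist units -7.82 then translation units [ 5.24 -9.75 -0.03]
```

```bash
python3 -m jog '[{"translation":[0,0,0],"twist":-0.98,"claw":5},{"translation":[0,0,0],"twist":-0.98,"claw":5},{"translation":[0,0,0],"twist":-0.98,"claw":5},{"translation":[0,0,0],"twist":-0.98,"claw":5},{"translation":[0,0,0],"twist":-0.98,"claw":5},{"translation":[0,0,0],"twist":-0.98,"claw":5},{"translation":[0,0,0],"twist":-0.98,"claw":5},{"translation":[0,0,0],"twist":-0.96,"claw":5}]'
python3 -m jog '[{"translation":[0.2,-0.4,0],"twist":0,"claw":5},{"translation":[0.4,-0.75,0],"twist":0,"claw":5},{"translation":[0.4,-0.75,0],"twist":0,"claw":5},{"translation":[0.4,-0.75,0],"twist":0,"claw":5},{"translation":[0.4,-0.75,0],"twist":0,"claw":5},{"translation":[0.4,-0.75,0],"twist":0,"claw":5},{"translation":[0.4,-0.75,0],"twist":0,"claw":5},{"translation":[0.4,-0.75,0],"twist":0,"claw":5},{"translation":[0.4,-0.75,0],"twist":0,"claw":5},{"translation":[0.4,-0.75,0],"twist":0,"claw":5},{"translation":[0.4,-0.75,0],"twist":0,"claw":5},{"translation":[0.4,-0.75,0],"twist":0,"claw":5},{"translation":[0.4,-0.75,0],"twist":0,"claw":5},{"translation":[0.2,-0.35,0],"twist":0,"claw":5},{"translation":[0,0,0],"twist":0,"claw":5},{"translation":[0,0,0],"twist":0,"claw":5}]'
python3 plan.py pocket 32 .03 102
```

```text
clock: 13.38
tool_pos: [0.615, 0.3368, 0.1046]
eef_rot: [-0.107, 0.994, -0.003, -0.001]
contact_force: [0.0, 0.1, -1.4]
opening: 0.156
clock: 14.72
tool_pos: [0.4928, -0.0879, 0.1069]
eef_rot: [-0.104, 0.995, -0.001, -0.001]
contact_force: [0.8, 0.3, 0.5]
opening: 0.153
[ 0.493 -0.087]
clk 14.7 jaw 101.9 q7 1.04 pos [ 0.4928 -0.0879  0.1069] F [0.8 0.3 0.5] open 0.153
twist units -0.02 then translation units [-0.02  0.03  1.92]
```

```bash
python3 -m jog '[{"translation":[0,0,0.4],"twist":0,"claw":5},{"translation":[0,0,0.5],"twist":0,"claw":5},{"translation":[0,0,0.5],"twist":0,"claw":5},{"translation":[0,0,0.4],"twist":0,"claw":5},{"translation":[0,0,0.2],"twist":0,"claw":5},{"translation":[0,0,0.1],"twist":0,"claw":5},{"translation":[0,0,0],"twist":0,"claw":5},{"translation":[0,0,0],"twist":0,"claw":5},{"translation":[0,0,0],"twist":0,"claw":5}]'; python3 plan.py pocket 32 .008 102
```

```text
clock: 15.47
tool_pos: [0.4943, -0.0871, 0.0243]
eef_rot: [-0.105, 0.994, -0.002, 0.001]
contact_force: [-0.6, 0.2, -0.1]
opening: 0.156
[ 0.493 -0.087]
clk 15.5 jaw 102.0 q7 0.86 pos [ 0.4943 -0.0871  0.0243] F [-0.6  0.2 -0.1] open 0.156
twist units 0.01 then translation units [0.02 0.02 0.41]
```

```bash
python3 -m jog '[{"translation":[0,0,0.2],"twist":0,"claw":5},{"translation":[0,0,0.14],"twist":0,"claw":5},{"translation":[0,0,0.08],"twist":0,"claw":5},{"translation":[0,0,0],"twist":0,"claw":5},{"translation":[0,0,0],"twist":0,"claw":5},{"translation":[0,0,0],"twist":0,"claw":5}]'; python3 plan.py pocket 32 .007 102
```

```text
clock: 15.97
tool_pos: [0.4936, -0.0874, 0.0067]
eef_rot: [-0.105, 0.995, -0.002, -0.0]
contact_force: [0.9, 0.1, -1.1]
opening: 0.154
[ 0.493 -0.087]
clk 16.0 jaw 102.0 q7 0.82 pos [ 0.4936 -0.0874  0.0067] F [ 0.9  0.1 -1.1] open 0.154
twist units 0.0 then translation units [ 0.01  0.02 -0.01]
```

```bash
python3 -m jog '[{"translation":[0,0,0],"twist":0,"claw":17},{"translation":[0,0,0],"twist":0,"claw":20},{"translation":[0,0,0],"twist":0,"claw":25},{"translation":[0,0,0],"twist":0,"claw":33},{"translation":[0,0,0],"twist":0,"claw":40},{"translation":[0,0,-0.4],"twist":0,"claw":40},{"translation":[0,0,-0.9],"twist":0,"claw":40},{"translation":[0,0,-1],"twist":0,"claw":40},{"translation":[0,0,-1],"twist":0,"claw":40},{"translation":[0,0,0],"twist":0,"claw":40},{"translation":[0,0,0],"twist":0,"claw":40}]'
python3 look.py x fitting_mid p3 .014; python3 plan.py .63 .244 .14 75
```

```text
clock: 16.88
tool_pos: [0.4949, -0.0873, 0.1407]
eef_rot: [-0.104, 0.995, -0.002, 0.002]
contact_force: [0.5, -0.4, -0.5]
opening: 0.397
0.7 [ 0.4944 -0.0877  0.007 ] [194. 281.]
clk 17.0 jaw 102.0 q7 1.1 pos [ 0.493  -0.0875  0.1382] F [ 0.4  0.2 -0.2] open 0.4
twist units 4.5 then translation units [-1.16  8.89 -0.08]
```

View pics/p3.png

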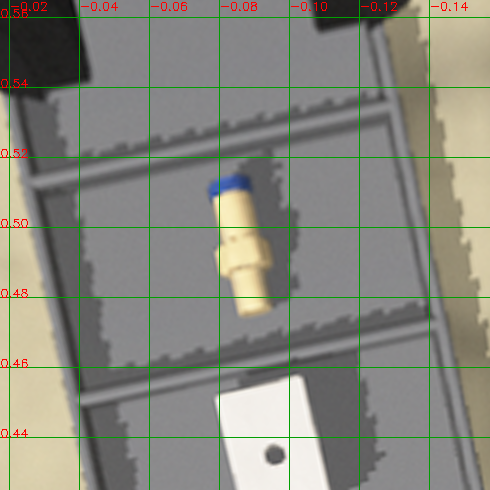

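The fitting lies centred in pocket 2 with its hexagon looking flat. Now the star knob.

```bash
python3 -m jog '[{"translation":[0,0,0],"twist":0.9,"claw":75},{"translation":[0,0,0],"twist":0.9,"claw":75},{"translation":[0,0,0],"twist":0.9,"claw":75},{"translation":[0,0,0],"twist":0.9,"claw":75},{"translation":[0,0,0],"twist":0.9,"claw":75},{"translation":[-0.1,0.8,0],"twist":0,"claw":75},{"translation":[-0.12,0.9,0],"twist":0,"claw":75},{"translation":[-0.12,0.9,0],"twist":0,"claw":75},{"translation":[-0.12,0.9,0],"twist":0,"claw":75},{"translation":[-0.12,0.9,0],"twist":0,"claw":75},{"translation":[-0.12,0.9,0],"twist":0,"claw":75},{"translation":[-0.12,0.9,0],"twist":0,"claw":75},{"translation":[-0.12,0.9,0],"twist":0,"claw":75},{"translation":[-0.12,0.9,0],"twist":0,"claw":75},{"translation":[-0.1,0.9,0.3],"twist":0,"claw":75},{"translation":[0,0,0.6],"twist":0,"claw":75},{"translation":[0,0,0],"twist":0,"claw":75},{"translation":[0,0,0],"twist":0,"claw":75}]'
python3 look.py x star_knob_mid s1 .020; python3 plan.py .63 .244 .01 75
```

```text
clock: 18.48
tool_pos: [0.6284, 0.2437, 0.0982]
eef_rot: [0.13, 0.992, -0.004, -0.002]
contact_force: [-0.1, -0.0, -0.5]
opening: 0.754
0.64 [0.6288 0.2462 0.011 ] [212. 283.]
clk 18.6 jaw 75.0 q7 0.44 pos [0.6304 0.2434 0.1011] F [-0.1  0.   0.7] open 0.755
twist units -0.0 then translation units [0.02 0.02 2.28]
```

View pics/s1.png

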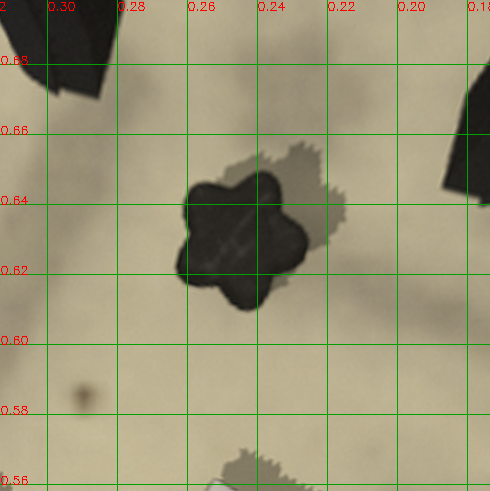

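The s1 picture shows the star's centre at about (0.630, 0.245), one lobe pointing to -y (305,238) and a valley opposite (190,232). I'll use jaws at 88°.

```bash
python3 -m jog '[{"translation":[0.02,0.03,0],"twist":-0.8,"claw":75},{"translation":[0,0,0.3],"twist":-0.7,"claw":75},{"translation":[0,0,0.5],"twist":-0.7,"claw":75},{"translation":[0,0,0.5],"twist":0,"claw":75},{"translation":[0,0,0.4],"twist":0,"claw":75},{"translation":[0,0,0.2],"twist":0,"claw":75},{"translation":[0,0,0.1],"twist":0,"claw":75},{"translation":[0,0,0],"twist":0,"claw":75},{"translation":[0,0,0],"twist":0,"claw":75}]'; python3 plan.py .63 .245 .005 88
```

```text
clock: 19.33
tool_pos: [0.6306, 0.2461, 0.0225]
eef_rot: [0.016, 1.0, -0.001, 0.001]
contact_force: [-0.1, -1.0, 0.2]
opening: 0.75
clk 19.3 jaw 88.2 q7 0.58 pos [0.6306 0.2461 0.0225] F [-0.1 -1.   0.2] open 0.75
twist units 0.03 then translation units [ 0.01 -0.03  0.44]
```

```bash
python3 -m jog '[{"translation":[0.01,-0.03,0.3],"twist":0,"claw":75},{"translation":[0,0,0.12],"twist":0,"claw":65},{"translation":[0,0,0],"twist":0,"claw":55},{"translation":[0,0,0],"twist":0,"claw":48},{"translation":[0,0,0],"twist":0,"claw":25},{"translation":[0,0,0],"twist":0,"claw":25},{"translation":[0,0,0],"twist":0,"claw":25},{"translation":[0,0,0],"twist":0,"claw":25},{"translation":[0,0,0],"twist":0,"claw":25},{"translation":[0,0,0],"twist":0,"claw":25}]' 25
python3 -m jog '[{"translation":[0,0,-0.4],"twist":0,"claw":25},{"translation":[0,0,-0.8],"twist":0,"claw":25},{"translation":[0,0,-0.8],"twist":0,"claw":25},{"translation":[0,0,-0.6],"twist":0,"claw":25},{"translation":[0,0,0],"twist":-0.8,"claw":25},{"translation":[0,0,0],"twist":-0.8,"claw":25},{"translation":[0,0,0],"twist":-0.7,"claw":25},{"translation":[0,0,0],"twist":0,"claw":25},{"translation":[0,0,0],"twist":0,"claw":25}]'
python3 plan.py pocket -32 .11 102
```

```text
clock: 20.17
tool_pos: [0.6297, 0.2447, 0.005]
eef_rot: [0.016, 1.0, -0.002, 0.0]
contact_force: [-0.2, 0.6, 1.4]
opening: 0.416
clock: 20.92
tool_pos: [0.6297, 0.2449, 0.1097]
eef_rot: [-0.104, 0.995, -0.002, 0.0]
contact_force: [0.7, -1.0, -1.0]
opening: 0.42
[ 0.556 -0.073]
clk 20.9 jaw 101.9 q7 0.83 pos [0.6297 0.2449 0.1097] F [ 0.7 -1.  -1. ] open 0.42
twist units -0.02 then translation units [ 3.46 -7.4   0.01]
```

```bash
python3 -m jog '[{"translation":[0.2,-0.4,0],"twist":0,"claw":25},{"translation":[0.35,-0.75,0],"twist":0,"claw":25},{"translation":[0.35,-0.75,0],"twist":0,"claw":25},{"translation":[0.35,-0.75,0],"twist":0,"claw":25},{"translation":[0.35,-0.75,0],"twist":0,"claw":25},{"translation":[0.35,-0.75,0],"twist":0,"claw":25},{"translation":[0.35,-0.75,0],"twist":0,"claw":25},{"translation":[0.35,-0.75,0],"twist":0,"claw":25},{"translation":[0.35,-0.75,0],"twist":0,"claw":25},{"translation":[0.35,-0.75,0],"twist":0,"claw":25},{"translation":[0.1,-0.25,0],"twist":0,"claw":25},{"translation":[0,0,0.4],"twist":0,"claw":25},{"translation":[0,0,0.5],"twist":0,"claw":25},{"translation":[0,0,0.5],"twist":0,"claw":25},{"translation":[0,0,0.4],"twist":0,"claw":25},{"translation":[0,0,0],"twist":0,"claw":25},{"translation":[0,0,0],"twist":0,"claw":25}]'; python3 plan.py pocket -32 .0095 102
```

```text
clock: 22.33
tool_pos: [0.5562, -0.0729, 0.0378]
eef_rot: [-0.105, 0.995, -0.002, -0.001]
contact_force: [0.3, 0.6, 0.2]
opening: 0.42
[ 0.556 -0.073]
clk 22.3 jaw 102.0 q7 1.02 pos [ 0.5562 -0.0729  0.0378] F [0.3 0.6 0.2] open 0.42
twist units -0.0 then translation units [ 0.01 -0.01  0.71]
```

```bash
python3 -m jog '[{"translation":[0,0,0.25],"twist":0,"claw":25},{"translation":[0,0,0.25],"twist":0,"claw":25},{"translation":[0,0,0.14],"twist":0,"claw":25},{"translation":[0,0,0.07],"twist":0,"claw":25},{"translation":[0,0,0],"twist":0,"claw":25},{"translation":[0,0,0],"twist":0,"claw":25},{"translation":[0,0,0],"twist":0,"claw":25}]'; python3 plan.py pocket -32 .0095 102
```

```text
clock: 22.92
tool_pos: [0.5564, -0.0736, 0.0096]
eef_rot: [-0.105, 0.995, -0.002, 0.0]
contact_force: [0.5, 1.2, 0.7]
opening: 0.417
[ 0.556 -0.073]
clk 22.9 jaw 102.0 q7 0.98 pos [ 0.5564 -0.0736  0.0096] F [0.5 1.2 0.7] open 0.417
twist units 0.0 then translation units [0.01 0.01 0.  ]
```

```bash
python3 -m jog '[{"translation":[0,0,0],"twist":0,"claw":45},{"translation":[0,0,0],"twist":0,"claw":50},{"translation":[0,0,0],"twist":0,"claw":56},{"translation":[0,0,0],"twist":0,"claw":60},{"translation":[0,0,0],"twist":0,"claw":60},{"translation":[0,0,-0.4],"twist":0,"claw":60},{"translation":[0,0,-0.9],"twist":0,"claw":60},{"translation":[0,0,-1],"twist":0,"claw":60},{"translation":[0,0,-1],"twist":0,"claw":60},{"translation":[0,0,0],"twist":0,"claw":60},{"translation":[0,0,0],"twist":0,"claw":60}]'
python3 look.py x star_knob_mid p4 .022; python3 plan.py .418 .342 .14 135
```

```text
clock: 23.83
tool_pos: [0.5578, -0.0732, 0.1439]
eef_rot: [-0.104, 0.995, -0.002, 0.002]
contact_force: [0.1, -0.7, 0.4]
opening: 0.596
0.65 [ 0.5579 -0.0685  0.011 ] [196. 286.]
clk 23.9 jaw 102.0 q7 1.16 pos [ 0.5556 -0.0736  0.141 ] F [-0.   0.5 -0.5] open 0.6
twist units -5.5 then translation units [-4.91  9.78 -0.01]
```

View pics/p4.png

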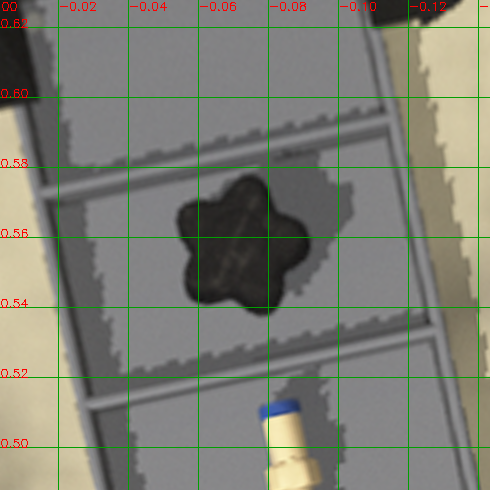

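The star sits flat in pocket 3. Next the loupe.

```bash
python3 -m jog '[{"translation":[0,0,0],"twist":-0.92,"claw":75},{"translation":[0,0,0],"twist":-0.92,"claw":75},{"translation":[0,0,0],"twist":-0.92,"claw":75},{"translation":[0,0,0],"twist":-0.92,"claw":75},{"translation":[0,0,0],"twist":-0.92,"claw":75},{"translation":[0,0,0],"twist":-0.9,"claw":75},{"translation":[-0.3,0.6,0],"twist":0,"claw":75},{"translation":[-0.4,0.8,0],"twist":0,"claw":75},{"translation":[-0.4,0.8,0],"twist":0,"claw":75},{"translation":[-0.4,0.8,0],"twist":0,"claw":75},{"translation":[-0.4,0.8,0],"twist":0,"claw":75},{"translation":[-0.4,0.8,0],"twist":0,"claw":75},{"translation":[-0.4,0.8,0],"twist":0,"claw":75},{"translation":[-0.4,0.8,0],"twist":0,"claw":75},{"translation":[-0.4,0.8,0],"twist":0,"claw":75},{"translation":[-0.4,0.8,0],"twist":0,"claw":75},{"translation":[-0.4,0.8,0],"twist":0,"claw":75},{"translation":[-0.4,0.8,0],"twist":0,"claw":75},{"translation":[-0.2,0.3,0],"twist":0,"claw":75},{"translation":[0,0,0],"twist":0,"claw":75}]'
python3 -m jog '[{"translation":[0,0,0],"twist":0,"claw":75}]'
python3 look.py x loupe_mid l1 .038; python3 plan.py .418 .342 .10 135
```

```text
clock: 25.6
tool_pos: [0.4174, 0.3444, 0.139]
eef_rot: [-0.386, 0.923, 0.0, -0.001]
contact_force: [-0.3, 0.5, -0.1]
opening: 0.749
clock: 25.68
tool_pos: [0.4195, 0.3392, 0.1386]
eef_rot: [-0.384, 0.923, -0.002, -0.002]
contact_force: [0.5, -0.3, 0.2]
opening: 0.752
0.61 [0.4209 0.343  0.021 ] [205. 283.]
clk 25.8 jaw 134.9 q7 0.82 pos [0.4207 0.3372 0.1388] F [ 0.3 -0.9  0.9] open 0.75
twist units -0.01 then translation units [-0.04  0.14  0.97]
```

View pics/l1.png

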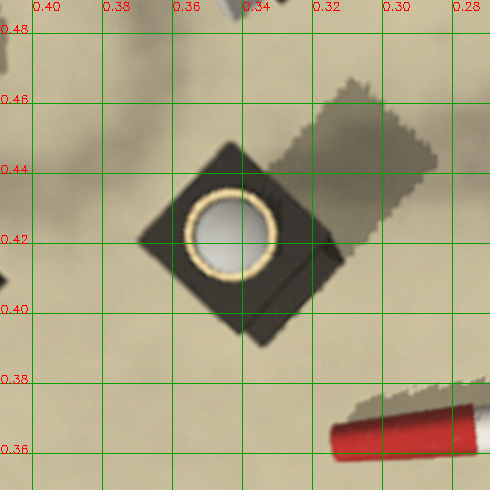

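The l1 picture shows the loupe top plate centred at about (0.421, 0.342), its wall at the lower right, and edge normals at about 46.5° and 136.5°. I'll grip at 136.5°, parallel to the wall.

```bash
python3 -m jog '[{"translation":[0.05,0.1,0.3],"twist":-0.27,"claw":75},{"translation":[0,0,0.6],"twist":0,"claw":75},{"translation":[0,0,0.5],"twist":0,"claw":75},{"translation":[0,0,0.3],"twist":0,"claw":75},{"translation":[0,0,0],"twist":0,"claw":75},{"translation":[0,0,0],"twist":0,"claw":75},{"translation":[0,0,0],"twist":0,"claw":75}]'; python3 plan.py .4208 .3425 .006 136.5
```

```text
clock: 26.37
tool_pos: [0.4167, 0.3409, 0.0728]
eef_rot: [-0.395, 0.918, -0.001, -0.0]
contact_force: [0.3, 0.3, 0.6]
opening: 0.747
clk 26.4 jaw 136.6 q7 0.72 pos [0.4167 0.3409 0.0728] F [0.3 0.3 0.6] open 0.747
twist units 0.01 then translation units [-0.1  -0.04  1.67]
```

```bash
python3 -m jog '[{"translation":[-0.1,-0.04,0.1],"twist":0,"claw":75},{"translation":[0,0,0.4],"twist":0,"claw":75},{"translation":[0,0,0.4],"twist":0,"claw":75},{"translation":[0,0,0.4],"twist":0,"claw":75},{"translation":[0,0,0.2],"twist":0,"claw":75},{"translation":[0,0,0.15],"twist":0,"claw":75},{"translation":[0,0,0],"twist":0,"claw":75},{"translation":[0,0,0],"twist":0,"claw":75},{"translation":[0,0,0],"twist":0,"claw":75}]'; python3 plan.py .4208 .3425 .006 136.5
```

```text
clock: 27.12
tool_pos: [0.4204, 0.343, 0.0068]
eef_rot: [-0.396, 0.918, -0.001, -0.0]
contact_force: [-0.5, 0.1, 0.6]
opening: 0.75
clk 27.1 jaw 136.6 q7 0.62 pos [0.4204 0.343  0.0068] F [-0.5  0.1  0.6] open 0.75
twist units 0.02 then translation units [ 0.   -0.01  0.02]
```

```bash
python3 -m jog '[{"translation":[0,0,0],"twist":0,"claw":65},{"translation":[0,0,0],"twist":0,"claw":55},{"translation":[0,0,0],"twist":0,"claw":48},{"translation":[0,0,0],"twist":0,"claw":30},{"translation":[0,0,0],"twist":0,"claw":30},{"translation":[0,0,0],"twist":0,"claw":30},{"translation":[0,0,0],"twist":0,"claw":30},{"translation":[0,0,0],"twist":0,"claw":30}]' 25
python3 plan.py .4208 .3425 .006 136.5
python3 -m jog '[{"translation":[0,0,-0.3],"twist":0,"claw":30},{"translation":[0,0,-0.7],"twist":0,"claw":30},{"translation":[0,0,-0.7],"twist":0,"claw":30},{"translation":[0,0,-0.7],"twist":0,"claw":30},{"translation":[0,0,-0.5],"twist":0,"claw":30},{"translation":[0,0,0],"twist":0.9,"claw":30},{"translation":[0,0,0],"twist":0.97,"claw":30},{"translation":[0,0,0],"twist":0.97,"claw":30},{"translation":[0,0,0],"twist":0.97,"claw":30},{"translation":[0,0,0],"twist":0.97,"claw":30},{"translation":[0,0,0],"twist":0.97,"claw":30},{"translation":[0,0,0],"twist":0,"claw":30},{"translation":[0,0,0],"twist":0,"claw":30}]'
python3 plan.py pocket -93 .13 102
```

```text
clock: 27.78
tool_pos: [0.4203, 0.3424, 0.0063]
eef_rot: [-0.396, 0.918, -0.002, -0.0]
contact_force: [0.4, -1.4, 3.5]
opening: 0.43
clk 27.8 jaw 136.6 q7 0.61 pos [0.4203 0.3424 0.0063] F [ 0.4 -1.4  3.5] open 0.43
twist units 0.02 then translation units [-0.01 -0.01  0.01]
clock: 28.87
tool_pos: [0.4198, 0.3429, 0.1219]
eef_rot: [-0.107, 0.994, -0.002, -0.0]
contact_force: [-0.1, 0.0, 0.2]
opening: 0.429
[ 0.615 -0.061]
clk 28.9 jaw 102.3 q7 0.34 pos [0.4198 0.3429 0.1219] F [-0.1  0.   0.2] open 0.429
twist units 0.05 then translation units [ -2.69 -10.89  -0.16]
```

```bash
python3 -m jog '[{"translation":[-0.1,-0.4,-0.1],"twist":0,"claw":30},{"translation":[-0.2,-0.8,-0.1],"twist":0,"claw":30},{"translation":[-0.2,-0.8,0],"twist":0,"claw":30},{"translation":[-0.2,-0.8,0],"twist":0,"claw":30},{"translation":[-0.2,-0.8,0],"twist":0,"claw":30},{"translation":[-0.2,-0.8,0],"twist":0,"claw":30},{"translation":[-0.2,-0.8,0],"twist":0,"claw":30},{"translation":[-0.2,-0.8,0],"twist":0,"claw":30},{"translation":[-0.2,-0.8,0],"twist":0,"claw":30},{"translation":[-0.2,-0.8,0],"twist":0,"claw":30},{"translation":[-0.2,-0.8,0],"twist":0,"claw":30},{"translation":[-0.2,-0.8,0],"twist":0,"claw":30},{"translation":[-0.2,-0.8,0],"twist":0,"claw":30},{"translation":[-0.15,-0.6,0],"twist":0,"claw":30},{"translation":[-0.08,-0.3,0],"twist":0,"claw":30},{"translation":[0,0,0],"twist":0,"claw":30},{"translation":[0,0,0],"twist":0,"claw":30}]'; python3 plan.py pocket -93 .012 102
python3 - <<'E'
from h import *
s=r.snapshot("scene"); cv2.imwrite("pics/sc2.png",cv2.resize(s["img"][60:270,250:530],(800,600),interpolation=2)[:,:,::-1])
E
```

```text
clock: 30.28
tool_pos: [0.6181, -0.0604, 0.1311]
eef_rot: [-0.106, 0.994, -0.001, -0.0]
contact_force: [-0.6, 0.0, -1.0]
opening: 0.429
[ 0.615 -0.061]
clk 30.3 jaw 102.2 q7 1.19 pos [ 0.6181 -0.0604  0.1311] F [-0.6  0.  -1. ] open 0.429
twist units 0.03 then translation units [0.06 0.01 2.98]
```

View pics/sc2.png

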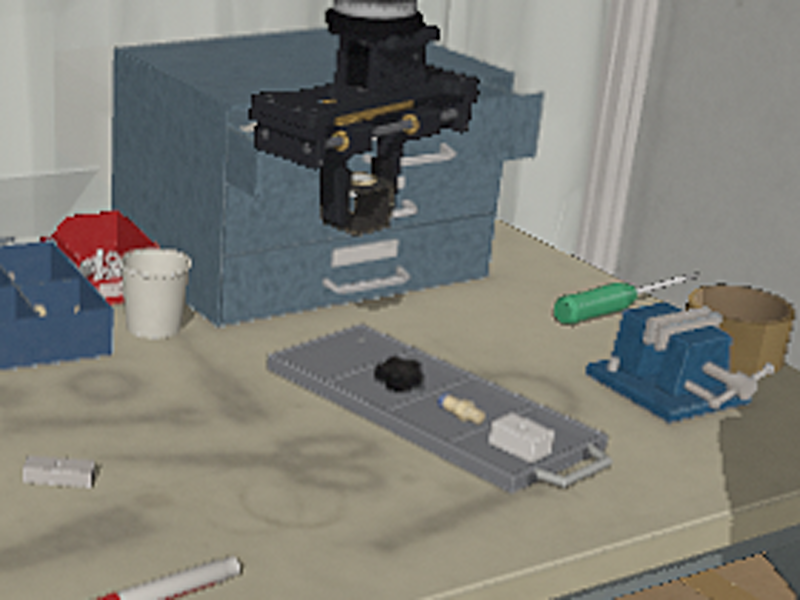

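The top drawer stands open near the gripper's path. I'll measure its handle before descending.

Run:
```python
import cv2,numpy as np
a=cv2.imread("pics/top0.png")[70:150,360:520]; b=cv2.imread("pics/scene0.png")[65:165,280:440]
a=cv2.resize(a,(640,320),interpolation=2)[:280]; b=cv2.resize(b[10:90],(640,320),interpolation=2)
cv2.imwrite("pics/tr.png",np.vstack([a,b]))
```

```text
(no output)
```

View pics/tr.png

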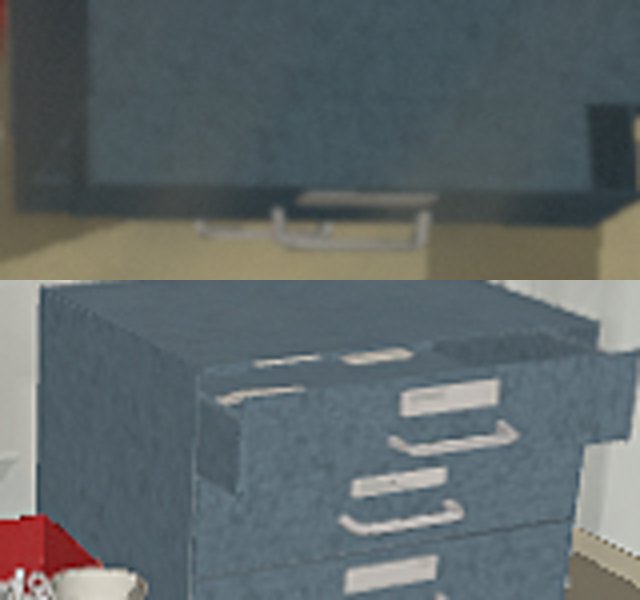

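```bash
python3 - <<'E'
from h import *
S={c:r.snapshot(c) for c in("top","scene")}
def ray(s,row,col):
    p=px2w(s,row,col,0.0); o=cam(s)[0]; v=p-o; return o,v/np.linalg.norm(v)
for t,c in (((130.75,430.5),(118.2,380)),((130.7,465),(114.2,408))):
    o1,v1=ray(S["top"],*t);o2,v2=ray(S["scene"],*c)
    k=np.linalg.lstsq(np.c_[v1,-v2],o2-o1,rcond=None)[0]; print((o1+k[0]*v1).round(3),(o2+k[1]*v2).round(3))
E
python3 plan.py pocket -93 .012 90
```

```text
[ 0.667 -0.116  0.153] [ 0.672 -0.109  0.152]
[ 0.669 -0.192  0.153] [ 0.67  -0.19   0.153]
[ 0.615 -0.061]
clk 30.4 jaw 102.4 q7 1.19 pos [ 0.6178 -0.0581  0.1316] F [ 0.6  0.2 -1.6] open 0.43
twist units 2.06 then translation units [ 0.06 -0.06  2.99]
```

The handle bar is at x≈0.668, z≈0.152, y -0.11 to -0.19. With jaws at 102° the gripper body's corner (x≈0.674) would hit it. I'll turn to 89°, which gives about 15 mm clearance, and descend straight.

```bash
python3 -m jog '[{"translation":[0,0,0],"twist":0.8,"claw":30},{"translation":[0,0,0],"twist":0.8,"claw":30},{"translation":[0,0,0],"twist":0.63,"claw":30},{"translation":[0.06,-0.07,0],"twist":0,"claw":30},{"translation":[0,0,0],"twist":0,"claw":30},{"translation":[0,0,0],"twist":0,"claw":30},{"translation":[0,0,0.3],"twist":0,"claw":30},{"translation":[0,0,0.4],"twist":0,"claw":30},{"translation":[0,0,0.4],"twist":0,"claw":30},{"translation":[0,0,0.4],"twist":0,"claw":30},{"translation":[0,0,0.3],"twist":0,"claw":30},{"translation":[0,0,0],"twist":0,"claw":30},{"translation":[0,0,0],"twist":0,"claw":30},{"translation":[0,0,0],"twist":0,"claw":30}]'; python3 plan.py pocket -93 .0108 89
```

```text
clock: 31.6
tool_pos: [0.6165, -0.0631, 0.0599]
eef_rot: [0.011, 1.0, -0.002, 0.001]
contact_force: [-0.6, 0.4, -1.6]
opening: 0.428
[ 0.615 -0.061]
clk 31.6 jaw 88.8 q7 0.94 pos [ 0.6165 -0.0631  0.0599] F [-0.6  0.4 -1.6] open 0.428
twist units -0.04 then translation units [0.03 0.06 1.23]
```

```bash
python3 -m jog '[{"translation":[0.03,0.04,0.3],"twist":0,"claw":30},{"translation":[0,0,0.3],"twist":0,"claw":30},{"translation":[0,0,0.3],"twist":0,"claw":30},{"translation":[0,0,0.2],"twist":0,"claw":30},{"translation":[0,0,0.08],"twist":0,"claw":30},{"translation":[0,0,0],"twist":0,"claw":30},{"translation":[0,0,0],"twist":0,"claw":30},{"translation":[0,0,0],"twist":0,"claw":30}]'; python3 plan.py pocket -93 .0108 89
```

```text
clock: 32.27
tool_pos: [0.6151, -0.0618, 0.0124]
eef_rot: [0.011, 1.0, -0.002, 0.0]
contact_force: [0.4, -0.3, -0.1]
opening: 0.428
[ 0.615 -0.061]
clk 32.3 jaw 88.8 q7 0.89 pos [ 0.6151 -0.0618  0.0124] F [ 0.4 -0.3 -0.1] open 0.428
twist units -0.04 then translation units [-0.01  0.03  0.04]
```

```bash
python3 -m jog '[{"translation":[0,0,0.03],"twist":0,"claw":30},{"translation":[0,0,0],"twist":0,"claw":30},{"translation":[0,0,0],"twist":0,"claw":46},{"translation":[0,0,0],"twist":0,"claw":50},{"translation":[0,0,0],"twist":0,"claw":55},{"translation":[0,0,0],"twist":0,"claw":60},{"translation":[0,0,0],"twist":0,"claw":60},{"translation":[0,0,-0.3],"twist":0,"claw":60},{"translation":[0,0,-0.6],"twist":0,"claw":60},{"translation":[0,0,-0.8],"twist":0,"claw":60},{"translation":[0,0,-0.8],"twist":0,"claw":60},{"translation":[0,0,-0.8],"twist":0,"claw":60},{"translation":[0,0,-0.5],"twist":0,"claw":60},{"translation":[0.4,0.4,-0.5],"twist":0,"claw":60},{"translation":[0.8,0.8,-0.5],"twist":0,"claw":60},{"translation":[0.8,0.8,-0.5],"twist":0,"claw":60},{"translation":[0.8,0.8,-0.5],"twist":0,"claw":60},{"translation":[0.4,0.4,-0.5],"twist":0,"claw":60},{"translation":[0,0,0],"twist":0,"claw":60},{"translation":[0,0,0],"twist":0,"claw":60}]'
python3 - <<'E'
from ortho import *
from plan import C,U
V=np.array([-U[1],U[0]])
st=r.get_state(); print(st["tool_pos"])
for c in ("wrist","top"):
    s=r.snapshot(c); t=st if c=="wrist" else None
    if c=="wrist": im=s["img"]
    for n,z in H.items():
        up=.004 if n in("kit_block_mid","fitting_mid","star_knob_mid","loupe_mid") else 0
        for d in r.spot_point(n,c)[:1]:
            p=px2w(s,*d["location"],z+up,t); q=p[:2]-C
            print(c,n,round(d["confidence"],2),p.round(3),"tray" ,np.round([q@U,q@V],3) if up else "")
    if c=="top": tim=ortho(s,None,.36,.68,-.19,.03,.014,1850)
cv2.imwrite("pics/end.png",np.hstack([cv2.resize(im,(400,300)),cv2.resize(tim,(400,582))[:300]])[:,:,::-1] if 0 else np.hstack([tim[:560],cv2.resize(im[:,80:480],(390,410)) if tim[:560].shape[0]==410 else np.vstack([cv2.resize(im,(390,292)),np.zeros((tim[:560].shape[0]-292,390,3),np.uint8)])])[:,:,::-1])
E
```

```text
clock: 33.93
tool_pos: [0.5044, 0.0554, 0.2552]
eef_rot: [0.009, 1.0, -0.002, 0.002]
contact_force: [0.3, -0.4, 0.6]
opening: 0.6
[0.50444114 0.05536017 0.25515384]
wrist kit_tray 0.72 [ 0.523 -0.073  0.   ] tray 
wrist fitting_mid 0.66 [ 0.496 -0.092  0.011] tray [0.03  0.006]
wrist star_knob_mid 0.84 [ 0.555 -0.068  0.015] tray [-0.032 -0.006]
wrist loupe_mid 0.91 [ 0.62  -0.061  0.025] tray [-0.098  0.002]
wrist cube_block_mid 0.55 [0.525 0.35  0.015] tray 
wrist long_block_mid 0.6 [0.54  0.233 0.006] tray 
top kit_tray 0.8 [ 0.531 -0.076  0.   ] tray 
top kit_block_mid 0.7 [ 0.44  -0.099  0.013] tray [0.086 0.001]
top fitting_mid 0.63 [ 0.487 -0.084  0.011] tray [ 0.037 -0.003]
top cube_block_mid 0.48 [0.527 0.35  0.015] tray 
top long_block_mid 0.64 [0.535 0.229 0.006] tray 
top round_knob_mid 0.61 [0.484 0.462 0.011] tray
```

View pics/end.png

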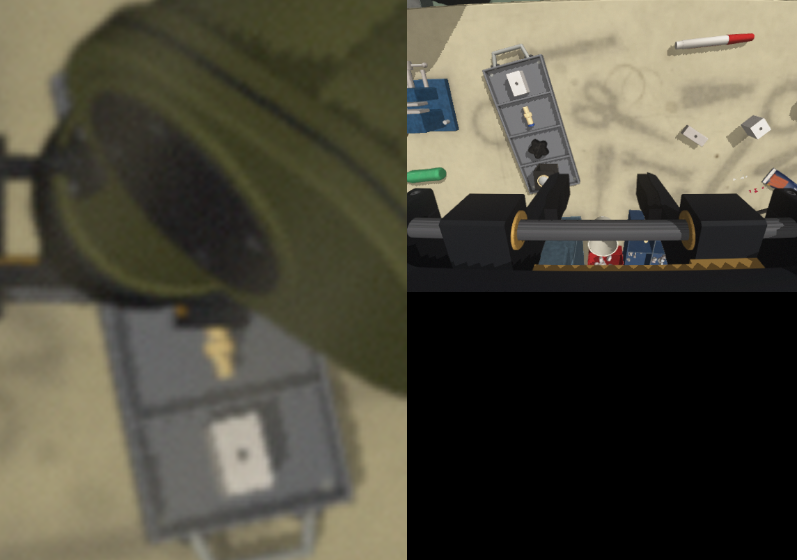

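All four pieces are in their pockets, the loupe is upright in pocket 4, and the cube, long block and round knob measure where they started. I'm handing in.

```bash
python3 -c "
from plant import r
print(r.finish_job())"
```

```text
the job is handed in; nothing more can be done
None
```

I set out the kit in the tray from the handle end (block, fitting, star knob, loupe) and handed the job in at about 34 s; no verdict was reported.

**Last checks:**

| Piece | Last measured position along the tray (mm) | Target (mm) |
|---|---|---|
| Spacer block | +86 | +96 |
| Fitting | +30 (wrist camera), +37 (top camera) | +32 |
| Star knob | -32 | -32 |
| Loupe | -98 | -96 |

- **Across the tray:** all four measured within about 6 mm of the centre line.
- **Pieces to leave:** the cube, long block and round knob measured within about 7 mm of their first readings, which is within camera error.

**What went wrong or disagreed:**
- **Block dropped:** its lowering stopped short, so it fell about 16 mm. A picture afterwards showed it flat, hole up, inside its pocket.
- **Block position:** the top-camera detector put it about 6 mm further from the handle than my closer wrist picture. Both are within tolerance.
- **Loupe turned:** I set it down about 13° off the tray's axis to clear the open drawer's handle.
- **Not measured at the end:** I did not measure the heights and tilts directly. The fitting, star knob and loupe were released within about 1 mm of floor height and looked flat in the pictures. The final loupe picture was small and partly hidden by a finger.

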